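# Fetch a tin from the larder carousel

### The job

The small food tin (the one that is taller than it is wide) stands under the clear cover of the larder carousel. Turn the carousel's tray (the upright pegs are its handles) until that tin stands wholly in the opening at the front of the cover, then lift it out and stand it upright on the chopping board, wholly on the board. Never tip the tin over.

Things in the scene. Friction and masses are not known exactly. Their poses are not given: they have to be found in the camera images.
- carousel: fixed part of a round larder carousel; origin on the worktop under its axle (knob radius 17 to 119 mm high), z up. Clear plastic cover with steel edge: disc, radius 128, 99 to 105 mm high, less a sector of 120 degrees, the opening, whose middle lies along this body's -x (towards the robot). Wooden tray below: radius 172, floor 18 mm above worktop, rim 30
- tray: turning tray: origin on the axle 12 mm above the worktop, z up; free to turn 3 rad each way (0.1 N m), stays put. Compartments on its own -x, +x, +y, -y axes, dividers (tops 40 mm above worktop) midway. At each divider's end, 158 mm from the axle, outside the cover, an upright steel peg, diameter 16, top 138 mm above worktop: the handles. Starts within 0.2 rad of the carousel's axes
- tin_paste: the tin to fetch: diameter 57, height 72 mm, origin at the centre of its underside, z up. Starts in the tray's +y (left) or -y (right) compartment, 95 mm from the axle, standing on the tray. Other compartments: a wider, lower tin (75 across, 58 high), an egg timer (62), a roll of tape (98 across, 25 high)
- chopping_board: plain wooden chopping board lying fixed on the worktop to the robot's right: 200 mm along its x, 300 mm along its y, 22 mm thick, origin at the centre of its underside

How it is judged:
By the outcome, as a careful person would: the job done as asked, in the order asked, and still so for the second after the job is handed in, with the robot touching nothing.
It also fails if it takes over 51 s, if anything falls off the work surface, if the arm or the gripper's body presses on something with over 40 N, if the wrist force passes 120 N, or if a joint passes its speed limit or range.

### The arm

A 6-joint arm with a two-finger parallel gripper is mounted at the origin on a cart in front of the work surface, level with it; the furniture and walls round the work are solid. World frame = base frame: x ahead of the robot, y to its left, z up, the work surface at z = 0. Lengths are in mm, angles in rad, forces in N, time in s.
With the tool pointing down it reaches from about 150 to 775 mm from the base axis. Payload 6.1 kg.
Tool frame: the origin (TCP) lies midway between the tips of the shut fingers; the grasp point (between the pads) lies 19 mm behind it; z points along the fingers, y is the line along which they close (so a half turn about z gives the same grasp; the last joint's range is limited). The gripper opens to 85 mm and grips with 20 to 120 N. Pads are 22 mm wide; open, the fingers measure 114 mm over their backs; the gripper's body (76 mm by 85 mm) begins 54 mm behind the grasp point. The pads swing forward as they close: fully open they stand 13 mm farther back than shut.
Start: joints at [1.244, 0.126, -0.04, 1.405, 0, 1.571], TCP at [168.525, 497.2, 231.295] pointing down, gripper open.
Joint ranges: [-2.72, 2.72], [-0.95, 1.95], [-1.27, 1.35], [-1.78, 2.02], [-1.46, 1.47], [-3.14, 3.14]. Speed limits (rad/s): [2.39, 2.39, 3.01, 3.14, 3.14, 3.14].

### API

Orientations are given as a unit quaternion [w, x, y, z].
In Python, from workcell import r gives the robot as it stands. The module is installed in compiled form; this text tells all that it offers.
- The arm moves only by the shell command python3 -m creep 'ROWS' [FORCE]. ROWS is JSON, a list of rows, each an object of numbers: "wx", "wy", "wz": the turn, a rotation vector about the tool's x, y, z scaled (see below); "x", "y", "z": the shift along the tool's x, y, z scaled (see below); "grip": the gripper's target within -1 to 1 (fully open at 1, half-way at 0, shut at -1). A call has 1 to 20 rows; each row shifts and turns the commanded pose from where the row before left it, along the tool's axes as they then stand; what a row does not reach is not made up. The controller multiplies each number of a shift by 50 mm and each number of a turn by 6 degrees. A row lasts 1/10 s, in which the tool goes at most 50 mm and 8.59 degrees, less where a joint would pass 70% of its speed; a pose out of reach is approached as far as the arm can. A call with a number of a shift or a turn outside -1 to 1 is refused whole. A call with a gripper value outside its range is refused whole. The fingers move at their own pace and stop on an object; FORCE is the grip in N (left out, the last holds). Time passes only in rows, so rows that do not move let the fingers close. It gives the time, the measured TCP pose, the force, the opening and the grip force at its end, in the units of the state.
- r.state(): the state, without advancing time (a new reading comes with each control period).
- r.camera(name): name is "side" or "top" or "wrist"; returns a dict with "image" (420x560x3 uint8, red, green, blue), "fx", "fy", "cx", "cy" (pixels), "dist_coeffs" ([k1, k2, p1, p2, k3] as OpenCV has them; the pictures are not rectified), "camera_from_world" (4x4, takes a point from world to camera coordinates). Camera axes: x right, y up, looking along -z (the intrinsics and any distortion apply to the point x, -y, -z); pixel columns grow to the right and rows downward; lengths in mm; the calibration is good to about 2 mm. A picture is of the moment at which its call begins. There is no depth.
- r.finish_job(): hands the job in; it is judged then, once.
Trained networks look in a picture, given as the dict that the camera call returned (one of the last four; its "shot" number tells which), for a name from the list of things; names that differ only in an ending like _2 or _b are one class to them, and where a whole thing is asked for, a point or a joint stands for the part that bears it (a point fixed in the world has none). Each returns a list of dicts, best first, with "conf" (0 to 1); they miss things now and then, are a little off and sometimes report something else, mostly with a low value. They report only what shows in the picture. A call takes as long as a camera call.
- r.recognise(query, picture): "xy" ([column, row] as shares, 0 to 1, of the picture: columns of its width, rows of its height, amid what is visible of it).
The state is a dict: "time_s": time; "q": joint angles; "joint_vel": joint speeds; "tau": joint torques, N m; "tool_pos": TCP position; "eef_rot": TCP orientation; "contact_force": force on the tool from outside, world axes, zero at the start; "moment": the same for the moment, N m; "grip_width": finger opening in mm; "finger_force": force on a finger pad.
Only numpy, scipy, OpenCV 4.12 (cv2) and the standard library are available. Lean on these libraries where they do the work, as an engineer would, in place of code of your own. Each camera call takes 0.05 s, during which the arm holds its last target. There are 200 camera calls.

## Working session

There is one attempt and no reset: what is moved stays moved. The work goes in short steps, Python scripts to look and compute and a shell command to move; the robot and the scene stay as the last step left them, time stands still between calls to the robot, and variables do not carry over. Pictures are saved under pics/ and viewed, at most 10 in all, crops included, and the job is handed in when it is done.

```bash
mkdir -p pics; cat > h.py <<'E'
import numpy as np, cv2
from workcell import r
def ray(c,px):
    K=np.array([[c["fx"],0,c["cx"]],[0,c["fy"],c["cy"]],[0,0,1]])
    u=cv2.undistortPoints(np.array([[px]],float),K,np.array(c["dist_coeffs"],float))[0,0]
    T=np.array(c["camera_from_world"]);R=T[:3,:3]
    d=R.T@np.array([u[0],-u[1],-1]);o=-R.T@T[:3,3]
    return o,d
def at(c,px,z):
    o,d=ray(c,px);return o+d*(z-o[2])/d[2]
def proj(c,P):
    K=np.array([[c["fx"],0,c["cx"]],[0,c["fy"],c["cy"]],[0,0,1]])
    T=np.array(c["camera_from_world"]);p=(T[:3,:3]@np.array(P,float).reshape(-1,3).T).T+T[:3,3]
    p=p*[1,-1,-1]
    return cv2.projectPoints(p,np.zeros(3),np.zeros(3),K,np.array(c["dist_coeffs"],float))[0][:,0]
def save(c,n): cv2.imwrite("pics/"+n,cv2.cvtColor(c["image"],cv2.COLOR_RGB2BGR))
E
cat > a.py <<'E'
from h import *
for n in ["top","side"]:
    c=r.camera(n);save(c,n+"1.png")
    print(n,ray(c,[280,210])[0].round(),ray(c,[280,210])[1].round(2))
    for q,z in [("carousel",110),("tray",30),("tin_paste",90),("chopping_board",22)]:
        for d in r.recognise(q,c)[:2]:
            px=np.array(d["xy"])*[560,420];print(q,d["conf"],px.round(),at(c,px,z).round())
s=r.state();print(s["time_s"],s["tool_pos"],s["eef_rot"],s["grip_width"])
E
python3 a.py
```

```text
top [ 317.  -47. 1270.] [ 0.14 -0.03 -0.99]
carousel 0.83 [169. 183.] [558. 187. 110.]
tray 0.8 [177. 225.] [464. 182.  30.]
chopping_board 0.68 [403. 243.] [ 402. -401.   22.]
side [ -16. -528.  749.] [ 0.52  0.47 -0.71]
carousel 0.6 [234. 132.] [572. 179. 110.]
tray 0.58 [213. 174.] [481. 165.  30.]
tin_paste 0.89 [200. 142.] [496. 230.  90.]
chopping_board 0.76 [381. 341.] [ 396. -416.   22.]
0.5 [168.5259873  497.18966233 231.28670811] [ 2.72655304e-06  1.62692095e-01  9.86676888e-01 -1.06064679e-05] 85.44024881412055
```

View pics/top1.png

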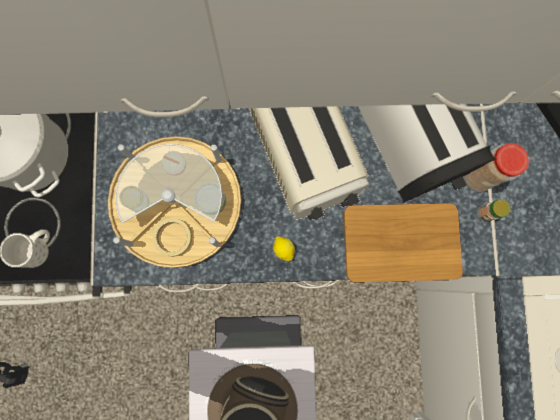

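View pics/side1.png

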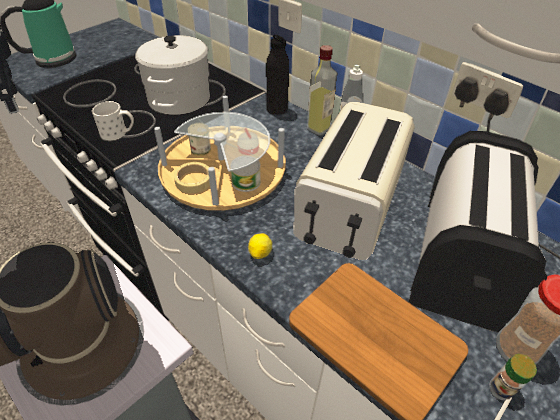

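The top view shows the carousel: knob at (168,196), a tin at left (131,198), a larger tin at right (209,198) and tape in front (174,237). The side view agrees. The narrow tin is the left one (side 200,142), and the board is at (403,243) in the top view. Next I'll check the geometry with an overlay.

```bash
cat > b.py <<'E'
from h import *
c=r.camera("top")
k=at(c,[168,196],119);print("knob",k.round(1))
for p in [(121,147),(219,149),(213,240),(116,240)]:
    P=at(c,p,138);d=P-k;print(p,P.round(1),np.hypot(*d[:2]).round(1),np.degrees(np.arctan2(d[1],d[0])).round(1))
for p,z in [((131,198),90),((209,198),76)]:
    P=at(c,p,z);d=P-k;print("tin",P.round(1),np.hypot(*d[:2]).round(1),np.degrees(np.arctan2(d[1],d[0])).round(1))
for p in [(345,205),(460,205),(462,279),(346,282)]: print("board",at(c,p,22).round())
im=cv2.cvtColor(c["image"],cv2.COLOR_RGB2BGR)[130:280,95:255]
cv2.imwrite("pics/crop1.png",cv2.resize(im,None,fx=4,fy=4,interpolation=cv2.INTER_CUBIC))
E
python3 b.py
```

```text
knob [524.3 186.  119. ]
(121, 147) [643.2 295.7 138. ] 161.7 42.7
(219, 149) [632.3  60.6 138. ] 165.5 -49.3
(213, 240) [414.1  76.9 138. ] 155.1 -135.3
(116, 240) [419.9 303.1 138. ] 156.9 131.7
tin [526.9 283.   90. ] 97.0 88.5
tin [524.4  92.7  76. ] 93.4 -90.0
board [ 506. -255.   22.]
board [ 499. -558.   22.]
board [ 306. -547.   22.]
board [ 308. -248.   22.]
```

View pics/crop1.png

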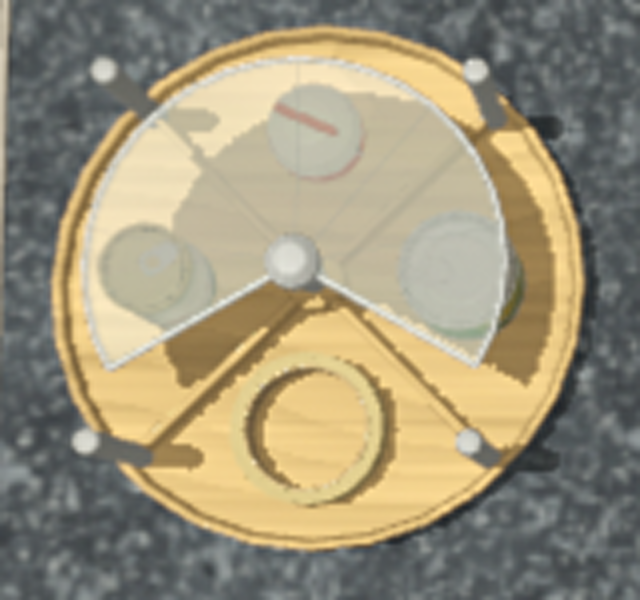

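```bash
python3 -m creep '[{"wz":-0.78,"grip":-0.2},{"wz":-0.78,"grip":-0.2},{"wz":-0.78,"grip":-0.2},{"wz":-0.78,"grip":-0.2},{"x":-0.5,"y":-0.39,"grip":-0.2},{"x":-0.5,"y":-0.39,"grip":-0.2},{"x":-0.5,"y":-0.39,"grip":-0.2},{"x":-0.5,"y":-0.39,"grip":-0.2},{"x":-0.5,"y":-0.39,"grip":-0.2},{"x":-0.5,"y":-0.39,"grip":-0.2},{"x":-0.5,"y":-0.39,"grip":-0.2},{"x":-0.5,"y":-0.39,"grip":-0.2},{"x":-0.5,"y":-0.39,"grip":-0.2},{"x":-0.5,"y":-0.39,"grip":-0.2},{"grip":-0.2}]'
cat > c.py <<'E'
from h import *
import sys
s=r.state();print(s["time_s"],np.round(s["q"],2),np.round(s["tool_pos"],1),np.round(s["eef_rot"],3),s["grip_width"])
for n in sys.argv[2:]:
    c=r.camera(n);save(c,n+sys.argv[1]+".png");print(n,"tcp px",proj(c,s["tool_pos"]).round(0))
E
python3 c.py 2 wrist
```

```text
0.55 [ 1.24  0.13 -0.04  1.41 -0.    1.57] [168.5 497.2 231.3] [ 0.     0.163  0.987 -0.   ] 85.44112955620999
wrist tcp px [[276. 270.]]invalid input
```

View pics/wrist2.png

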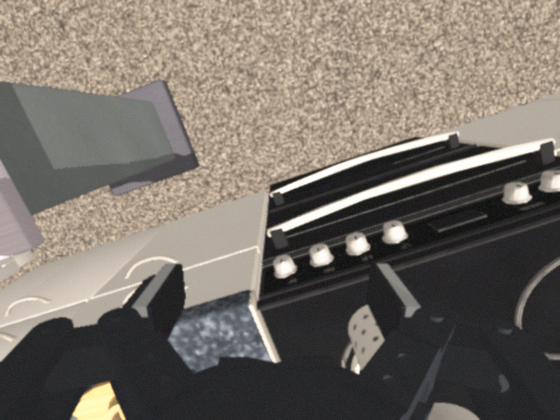

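The move was refused and the arm hasn't moved: the wrist view still shows the stove knobs at (285,265) and the worktop edge. Each row probably needs every key, so I'll try that.

```bash
python3 -m creep '[{"wx":0,"wy":0,"wz":-0.78,"x":0,"y":0,"z":0,"grip":-0.2},{"wx":0,"wy":0,"wz":-0.78,"x":0,"y":0,"z":0,"grip":-0.2},{"wx":0,"wy":0,"wz":-0.78,"x":0,"y":0,"z":0,"grip":-0.2},{"wx":0,"wy":0,"wz":-0.78,"x":0,"y":0,"z":0,"grip":-0.2},{"wx":0,"wy":0,"wz":0,"x":-0.5,"y":-0.39,"z":0,"grip":-0.2},{"wx":0,"wy":0,"wz":0,"x":-0.5,"y":-0.39,"z":0,"grip":-0.2},{"wx":0,"wy":0,"wz":0,"x":-0.5,"y":-0.39,"z":0,"grip":-0.2},{"wx":0,"wy":0,"wz":0,"x":-0.5,"y":-0.39,"z":0,"grip":-0.2},{"wx":0,"wy":0,"wz":0,"x":-0.5,"y":-0.39,"z":0,"grip":-0.2},{"wx":0,"wy":0,"wz":0,"x":-0.5,"y":-0.39,"z":0,"grip":-0.2},{"wx":0,"wy":0,"wz":0,"x":-0.5,"y":-0.39,"z":0,"grip":-0.2},{"wx":0,"wy":0,"wz":0,"x":-0.5,"y":-0.39,"z":0,"grip":-0.2},{"wx":0,"wy":0,"wz":0,"x":-0.5,"y":-0.39,"z":0,"grip":-0.2},{"wx":0,"wy":0,"wz":0,"x":-0.5,"y":-0.39,"z":0,"grip":-0.2},{"wx":0,"wy":0,"wz":0,"x":0,"y":0,"z":0,"grip":-0.2}]'
python3 c.py 3 wrist
```

```text
time_s: 2.1
tool_pos: [420.7, 300.3, 231.1]
eef_rot: [0.0, 0.002, 1.0, -0.0]
contact_force: [-0.5, -0.3, 0.4]
grip_width: 34.4
finger_force: 0.0
2.1 [ 0.62  0.11 -0.06  1.4  -0.    0.62] [420.7 300.3 231.1] [ 0.     0.002  1.    -0.   ] 34.38988106835655
wrist tcp px [[276. 270.]]
```

View wrist.

View pics/wrist3.png

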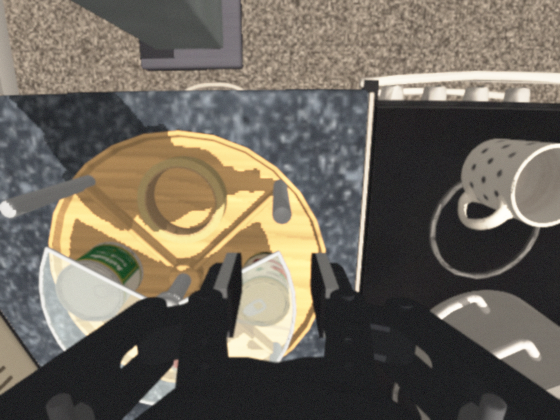

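```bash
python3 - <<'E'
from h import *
c=r.camera("wrist")
print(proj(c,[[419.5,302,138],[527,187,119],[414,78,138]]).round(), ray(c,[280,210])[0].round())
E
```

```text
[[277. 215.]
 [156. 318.]
 [  1. 210.]] [347. 301. 374.]
```

The wrist view shows the front-left peg's top at (283,215), between the fingers and about 3 mm left of where I predicted. I'll lower onto it and close loosely.

```bash
python3 -m creep '[{"wx":0,"wy":0,"wz":0,"x":0.03,"y":0.08,"z":0.4,"grip":-0.2},{"wx":0,"wy":0,"wz":0,"x":0,"y":0,"z":0.4,"grip":-0.2},{"wx":0,"wy":0,"wz":0,"x":0,"y":0,"z":0.4,"grip":-0.2},{"wx":0,"wy":0,"wz":0,"x":0,"y":0,"z":0.4,"grip":-0.2},{"wx":0,"wy":0,"wz":0,"x":0,"y":0,"z":0.4,"grip":-0.2},{"wx":0,"wy":0,"wz":0,"x":0,"y":0,"z":0.38,"grip":-0.2},{"wx":0,"wy":0,"wz":0,"x":0,"y":0,"z":0,"grip":-0.5},{"wx":0,"wy":0,"wz":0,"x":0,"y":0,"z":0,"grip":-0.5},{"wx":0,"wy":0,"wz":0,"x":0,"y":0,"z":0,"grip":-0.5}]'
python3 - <<'E'
import numpy as np
from workcell import r
p=np.array(r.state()["tool_pos"][:2]);C=np.array([527,189.])
d=p-C;R=np.hypot(*d);a0=np.arctan2(d[1],d[0]);print(p,R,np.degrees(a0))
A=np.linspace(a0,np.radians(226),15);P=C+158*np.c_[np.cos(A),np.sin(A)]
D=np.diff(P,axis=0)/50;print(np.c_[-D[:,0],D[:,1]].round(2).tolist())
E
```

```text
time_s: 3.1
tool_pos: [417.2, 307.0, 113.6]
eef_rot: [0.001, -0.0, 1.0, 0.001]
contact_force: [0.8, 0.3, -0.4]
grip_width: 21.3
finger_force: 0.0
[417.18018683 307.01862468] 161.21038160489456 132.93908925067322
[[0.25, -0.26], [0.22, -0.29], [0.19, -0.32], [0.15, -0.34], [0.11, -0.35], [0.07, -0.36], [0.02, -0.37], [-0.02, -0.37], [-0.06, -0.36], [-0.1, -0.35], [-0.14, -0.34], [-0.18, -0.32], [-0.22, -0.3], [-0.25, -0.27]]
```

```bash
python3 -m creep '[{"wx":0,"wy":0,"wz":0,"x":0.12,"y":-0.13,"z":0,"grip":-0.5},{"wx":0,"wy":0,"wz":0,"x":0.12,"y":-0.13,"z":0,"grip":-0.5},{"wx":0,"wy":0,"wz":0,"x":0.22,"y":-0.29,"z":0,"grip":-0.5},{"wx":0,"wy":0,"wz":0,"x":0.19,"y":-0.32,"z":0,"grip":-0.5},{"wx":0,"wy":0,"wz":0,"x":0.15,"y":-0.34,"z":0,"grip":-0.5},{"wx":0,"wy":0,"wz":0,"x":0.11,"y":-0.35,"z":0,"grip":-0.5},{"wx":0,"wy":0,"wz":0,"x":0.07,"y":-0.36,"z":0,"grip":-0.5},{"wx":0,"wy":0,"wz":0,"x":0.02,"y":-0.37,"z":0,"grip":-0.5},{"wx":0,"wy":0,"wz":0,"x":-0.02,"y":-0.37,"z":0,"grip":-0.5},{"wx":0,"wy":0,"wz":0,"x":-0.06,"y":-0.36,"z":0,"grip":-0.5},{"wx":0,"wy":0,"wz":0,"x":-0.1,"y":-0.35,"z":0,"grip":-0.5},{"wx":0,"wy":0,"wz":0,"x":-0.14,"y":-0.34,"z":0,"grip":-0.5},{"wx":0,"wy":0,"wz":0,"x":-0.18,"y":-0.32,"z":0,"grip":-0.5},{"wx":0,"wy":0,"wz":0,"x":-0.22,"y":-0.3,"z":0,"grip":-0.5},{"wx":0,"wy":0,"wz":0,"x":-0.13,"y":-0.14,"z":0,"grip":-0.5},{"wx":0,"wy":0,"wz":0,"x":-0.12,"y":-0.13,"z":0,"grip":-0.5},{"wx":0,"wy":0,"wz":0,"x":0,"y":0,"z":0,"grip":-0.5},{"wx":0,"wy":0,"wz":0,"x":0,"y":0,"z":0,"grip":-0.2}]'
python3 c.py 4 top; cat > d.py <<'E'
from h import *
for n in ["top","side"]:
    c=r.camera(n)
    for d in r.recognise("tin_paste",c)[:2]:
        px=np.array(d["xy"])*[560,420];print(n,d["conf"],px.round(1),at(c,px,90).round(),at(c,px,54).round())
E
python3 d.py
```

```text
time_s: 4.9
tool_pos: [415.3, 76.2, 112.2]
eef_rot: [-0.0, 0.0, 1.0, 0.0]
contact_force: [1.0, -0.3, -0.6]
grip_width: 33.5
finger_force: 0.0
4.9 [ 0.18 -0.04 -0.47  1.13  0.    0.18] [415.3  76.2 112.2] [-0.  0.  1.  0.] 33.51033523220538
top tcp px [[214. 240.]]
side 0.68 [194.5 171.2] [414. 146.  90.] [438. 183.  54.]
```

View pics/top4.png

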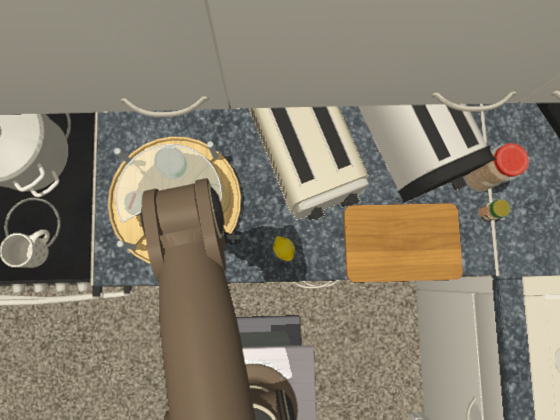

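The tray has turned about 90° and the wide tin is now at the rear (170,162). I'll lift off the peg and go above the tin with the gripper open.

```bash
python3 -m creep '[{"wx":0,"wy":0,"wz":0,"x":0,"y":0,"z":-0.3,"grip":-0.2},{"wx":0,"wy":0,"wz":0,"x":0,"y":0,"z":-0.5,"grip":-0.2},{"wx":0,"wy":0,"wz":0,"x":0,"y":0,"z":-0.5,"grip":-0.2},{"wx":0,"wy":0,"wz":0,"x":0,"y":0,"z":-0.5,"grip":-0.2},{"wx":0,"wy":0,"wz":0,"x":0,"y":0,"z":-0.5,"grip":1},{"wx":0,"wy":0,"wz":0,"x":-0.1,"y":0.44,"z":-0.1,"grip":1},{"wx":0,"wy":0,"wz":0,"x":-0.1,"y":0.44,"z":0,"grip":1},{"wx":0,"wy":0,"wz":0,"x":-0.1,"y":0.44,"z":0,"grip":1},{"wx":0,"wy":0,"wz":0,"x":0,"y":0.44,"z":0,"grip":1},{"wx":0,"wy":0,"wz":0,"x":0,"y":0.44,"z":0,"grip":1},{"wx":0,"wy":0,"wz":0,"x":0,"y":0,"z":0,"grip":1}]'
python3 c.py 5 wrist; cat > e.py <<'E'
from h import *
c=r.camera("wrist")
for d in r.recognise("tin_paste",c)[:2]:
    px=np.array(d["xy"])*[560,420];print(d["conf"],px.round(1),at(c,px,90).round(),at(c,px,70).round())
t=np.linspace(0,2*np.pi,40,endpoint=False)
o=proj(c,np.c_[432+28.5*np.cos(t),188+28.5*np.sin(t),0*t+90]);print(proj(c,[432,188,90]))
im=cv2.cvtColor(c["image"],cv2.COLOR_RGB2BGR)
for u in o: cv2.circle(im,tuple(int(v) for v in u),1,(0,0,255),-1)
cv2.imwrite("pics/wrist5o.png",im)
E
python3 e.py
```

```text
time_s: 6.25
tool_pos: [430.3, 188.2, 232.0]
eef_rot: [-0.0, -0.002, 1.0, 0.0]
contact_force: [-0.4, -1.4, -0.2]
grip_width: 85.7
finger_force: 0.0
6.25 [ 0.41  0.02 -0.15  1.4   0.    0.41] [430.3 188.2 232. ] [-0.    -0.002  1.     0.   ] 85.72909627697341
wrist tcp px [[276. 270.]]
0.95 [274.5 199.2] [429. 186.  90.] [434. 186.  70.]
[[276.49319819 201.95421337]]
```

View pics/wrist5o.png

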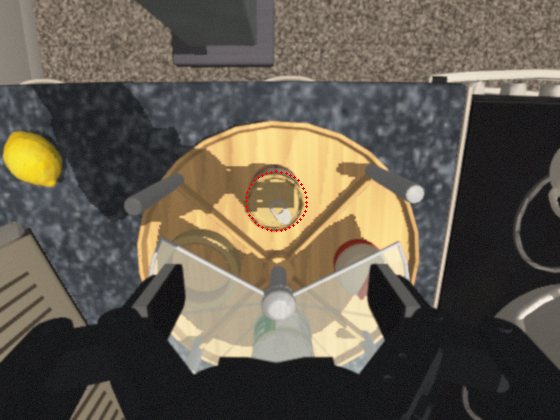

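The tin's rim matches the predicted circle, centred at about (275,202), wholly within the opening between cover edges (160,240) and (400,243). I'll descend and grip.

```bash
python3 -m creep '[{"wx":0,"wy":0,"wz":0,"x":-0.04,"y":-0.02,"z":0.4,"grip":1},{"wx":0,"wy":0,"wz":0,"x":0,"y":0,"z":0.5,"grip":1},{"wx":0,"wy":0,"wz":0,"x":0,"y":0,"z":0.5,"grip":1},{"wx":0,"wy":0,"wz":0,"x":0,"y":0,"z":0.5,"grip":1},{"wx":0,"wy":0,"wz":0,"x":0,"y":0,"z":0.5,"grip":1},{"wx":0,"wy":0,"wz":0,"x":0,"y":0,"z":0.5,"grip":1},{"wx":0,"wy":0,"wz":0,"x":0,"y":0,"z":0.5,"grip":1},{"wx":0,"wy":0,"wz":0,"x":0,"y":0,"z":0.38,"grip":1},{"wx":0,"wy":0,"wz":0,"x":0,"y":0,"z":0,"grip":1},{"wx":0,"wy":0,"wz":0,"x":0,"y":0,"z":0,"grip":-0.2},{"wx":0,"wy":0,"wz":0,"x":0,"y":0,"z":0,"grip":-0.2},{"wx":0,"wy":0,"wz":0,"x":0,"y":0,"z":0,"grip":-0.2},{"wx":0,"wy":0,"wz":0,"x":0,"y":0,"z":0,"grip":-0.2},{"wx":0,"wy":0,"wz":0,"x":0,"y":0,"z":0,"grip":-0.2}]' 35
```

```text
time_s: 7.8
tool_pos: [433.6, 185.4, 44.9]
eef_rot: [0.001, 0.0, 1.0, 0.0]
contact_force: [-0.3, -1.5, 5.8]
grip_width: 56.5
finger_force: 37.8
```

```bash
python3 -m creep '[{"wx":0,"wy":0,"wz":0,"x":0,"y":0,"z":-0.1,"grip":-0.2},{"wx":0,"wy":0,"wz":0,"x":0,"y":0,"z":-0.2,"grip":-0.2},{"wx":0,"wy":0,"wz":0,"x":0,"y":0,"z":-0.4,"grip":-0.2},{"wx":0,"wy":0,"wz":0,"x":0,"y":0,"z":-0.4,"grip":-0.2},{"wx":0,"wy":0,"wz":0,"x":0,"y":0,"z":-0.4,"grip":-0.2},{"wx":0,"wy":0,"wz":0,"x":0,"y":0,"z":-0.4,"grip":-0.2},{"wx":0,"wy":0,"wz":0,"x":0,"y":0,"z":-0.4,"grip":-0.2},{"wx":0,"wy":0,"wz":0,"x":0,"y":0,"z":-0.4,"grip":-0.2},{"wx":0,"wy":0,"wz":0,"x":0,"y":0,"z":-0.4,"grip":-0.2},{"wx":0,"wy":0,"wz":0,"x":0,"y":0,"z":-0.2,"grip":-0.2},{"wx":0,"wy":0,"wz":0,"x":0,"y":0,"z":0,"grip":-0.2}]'
python3 c.py 6 side
```

```text
time_s: 8.9
tool_pos: [433.1, 185.5, 209.9]
eef_rot: [0.001, -0.0, 1.0, 0.001]
contact_force: [0.4, -0.1, -2.6]
grip_width: 56.8
finger_force: 37.9
8.9 [ 0.4   0.02 -0.2   1.35  0.    0.4 ] [433.1 185.5 209.9] [ 0.001 -0.     1.     0.001] 56.84076539522368
side tcp px [[184. 120.]]
```

View pics/side6.png

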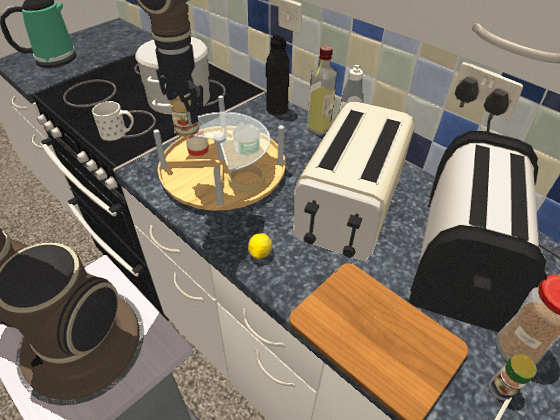

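The side view shows the tin held upright at about (184,120), clear of the pegs. Next I'll carry it over to the board.

```bash
python3 -m creep '[{"wx":0,"wy":0,"wz":0,"x":0.3,"y":-0.2,"z":0,"grip":-0.2},{"wx":0,"wy":0,"wz":0,"x":0.4,"y":-0.4,"z":0,"grip":-0.2},{"wx":0,"wy":0,"wz":0,"x":0.36,"y":-0.6,"z":0,"grip":-0.2},{"wx":0,"wy":0,"wz":0,"x":0.1,"y":-0.65,"z":0,"grip":-0.2},{"wx":0,"wy":0,"wz":0,"x":0,"y":-0.65,"z":0,"grip":-0.2},{"wx":0,"wy":0,"wz":0,"x":0,"y":-0.65,"z":0,"grip":-0.2},{"wx":0,"wy":0,"wz":0,"x":0,"y":-0.65,"z":0,"grip":-0.2},{"wx":0,"wy":0,"wz":0,"x":0,"y":-0.65,"z":0,"grip":-0.2},{"wx":0,"wy":0,"wz":0,"x":0,"y":-0.65,"z":0,"grip":-0.2},{"wx":0,"wy":0,"wz":0,"x":0,"y":-0.65,"z":0,"grip":-0.2},{"wx":0,"wy":0,"wz":0,"x":0,"y":-0.65,"z":0,"grip":-0.2},{"wx":0,"wy":0,"wz":0,"x":0,"y":-0.65,"z":0,"grip":-0.2},{"wx":0,"wy":0,"wz":0,"x":0,"y":-0.65,"z":0,"grip":-0.2},{"wx":0,"wy":0,"wz":0,"x":0,"y":-0.65,"z":0,"grip":-0.2},{"wx":0,"wy":0,"wz":0,"x":0,"y":-0.65,"z":0,"grip":-0.2},{"wx":0,"wy":0,"wz":0,"x":0,"y":-0.65,"z":0,"grip":-0.2},{"wx":0,"wy":0,"wz":0,"x":0,"y":-0.65,"z":0,"grip":-0.2},{"wx":0,"wy":0,"wz":0,"x":0,"y":-0.65,"z":0,"grip":-0.2},{"wx":0,"wy":0,"wz":0,"x":0,"y":-0.5,"z":0,"grip":-0.2},{"wx":0,"wy":0,"wz":0,"x":0,"y":-0.25,"z":0,"grip":-0.2}]'
```

```text
time_s: 10.95
tool_pos: [373.8, -401.2, 206.4]
eef_rot: [-0.001, 0.001, 1.0, 0.001]
contact_force: [0.4, -0.5, -3.4]
grip_width: 56.3
finger_force: 38.2
```

```bash
python3 -m creep '[{"wx":0,"wy":0,"wz":0,"x":0,"y":0,"z":0.2,"grip":-0.2},{"wx":0,"wy":0,"wz":0,"x":0,"y":0,"z":0.4,"grip":-0.2},{"wx":0,"wy":0,"wz":0,"x":0,"y":0,"z":0.5,"grip":-0.2},{"wx":0,"wy":0,"wz":0,"x":0,"y":0,"z":0.5,"grip":-0.2},{"wx":0,"wy":0,"wz":0,"x":0,"y":0,"z":0.5,"grip":-0.2},{"wx":0,"wy":0,"wz":0,"x":0,"y":0,"z":0.4,"grip":-0.2},{"wx":0,"wy":0,"wz":0,"x":0,"y":0,"z":0.3,"grip":-0.2},{"wx":0,"wy":0,"wz":0,"x":0,"y":0,"z":0.2,"grip":-0.2},{"wx":0,"wy":0,"wz":0,"x":0,"y":0,"z":0,"grip":-0.2},{"wx":0,"wy":0,"wz":0,"x":0,"y":0,"z":0,"grip":-0.2}]'
```

```text
time_s: 11.95
tool_pos: [374.6, -399.3, 58.5]
eef_rot: [0.0, -0.0, 1.0, 0.0]
contact_force: [-0.4, -0.4, -1.9]
grip_width: 56.8
finger_force: 38.2
```

Expected contact is at a TCP height of about 49 mm. I'll step down 9 mm gently.

```bash
python3 -m creep '[{"wx":0,"wy":0,"wz":0,"x":0,"y":0,"z":0.08,"grip":-0.2},{"wx":0,"wy":0,"wz":0,"x":0,"y":0,"z":0.05,"grip":-0.2},{"wx":0,"wy":0,"wz":0,"x":0,"y":0,"z":0.03,"grip":-0.2},{"wx":0,"wy":0,"wz":0,"x":0,"y":0,"z":0.02,"grip":-0.2},{"wx":0,"wy":0,"wz":0,"x":0,"y":0,"z":0,"grip":-0.2},{"wx":0,"wy":0,"wz":0,"x":0,"y":0,"z":0,"grip":-0.2}]'
```

```text
time_s: 12.55
tool_pos: [374.4, -399.9, 49.4]
eef_rot: [0.0, 0.0, 1.0, -0.0]
contact_force: [-0.0, 0.3, -2.1]
grip_width: 56.6
finger_force: 38.2
```

```bash
python3 -m creep '[{"wx":0,"wy":0,"wz":0,"x":0,"y":0,"z":0.02,"grip":-0.2},{"wx":0,"wy":0,"wz":0,"x":0,"y":0,"z":0.02,"grip":-0.2},{"wx":0,"wy":0,"wz":0,"x":0,"y":0,"z":0,"grip":-0.2},{"wx":0,"wy":0,"wz":0,"x":0,"y":0,"z":0,"grip":-0.2}]'
```

```text
time_s: 12.95
tool_pos: [374.6, -400.0, 48.4]
eef_rot: [0.0, 0.0, 1.0, -0.0]
contact_force: [-3.1, 2.3, 5.5]
grip_width: 56.9
finger_force: 38.8
```

That's contact (force +5.5 N, up from -2). Releasing and backing off upwards.

```bash
python3 -m creep '[{"wx":0,"wy":0,"wz":0,"x":0,"y":0,"z":0,"grip":0.4},{"wx":0,"wy":0,"wz":0,"x":0,"y":0,"z":0,"grip":0.6},{"wx":0,"wy":0,"wz":0,"x":0,"y":0,"z":0,"grip":1},{"wx":0,"wy":0,"wz":0,"x":0,"y":0,"z":0,"grip":1},{"wx":0,"wy":0,"wz":0,"x":0,"y":0,"z":0,"grip":1},{"wx":0,"wy":0,"wz":0,"x":0,"y":0,"z":-0.2,"grip":1},{"wx":0,"wy":0,"wz":0,"x":0,"y":0,"z":-0.4,"grip":1},{"wx":0,"wy":0,"wz":0,"x":0,"y":0,"z":-0.5,"grip":1},{"wx":0,"wy":0,"wz":0,"x":0,"y":0,"z":-0.5,"grip":1},{"wx":0,"wy":0,"wz":0,"x":0,"y":0,"z":-0.5,"grip":1},{"wx":0,"wy":0,"wz":0,"x":0,"y":0,"z":-0.4,"grip":1},{"wx":0,"wy":0,"wz":0,"x":0,"y":0,"z":0,"grip":1},{"wx":0,"wy":0,"wz":0,"x":0,"y":0,"z":0,"grip":1}]'
python3 c.py 7 side; python3 d.py
```

```text
time_s: 14.25
tool_pos: [374.6, -400.0, 172.7]
eef_rot: [0.0, 0.0, 1.0, -0.0]
contact_force: [0.1, 0.1, -0.3]
grip_width: 84.9
finger_force: 0.0
14.25 [-0.82  0.17 -0.11  1.28 -0.   -0.82] [ 374.6 -400.   172.7] [ 0.  0.  1. -0.] 84.94341086571862
side tcp px [[383. 299.]]
top 0.81 [409.8 257.9] [ 362. -395.   90.] [ 363. -406.   54.]
side 0.66 [371.5 334.7] [ 357. -408.   90.] [ 377. -402.   54.]
```

View pics/side7.png

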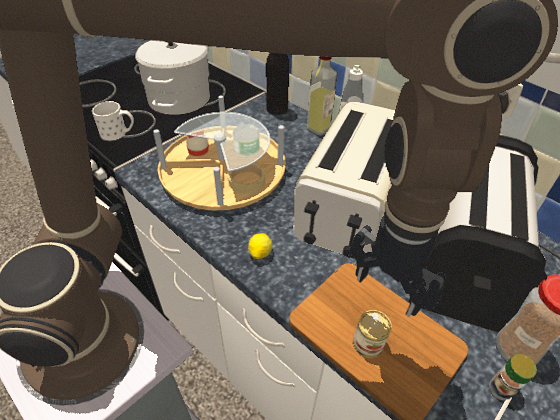

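The tin stands upright in the middle of the board at (373,334), the gripper is open above it, and nothing else has moved.

```bash
python3 -c "
from workcell import r
print(r.finish_job())"
```

```text
the job is handed in; nothing more can be done
None
```

I turned the carousel until the small tin stood in the opening, lifted it out and stood it upright near the middle of the chopping board. I handed the job in at about 14.4 s; no verdict came back.

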